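# Clean the ledge of a sealed optics case, then crack its lid and hold it ajar

## Task

Pick up the orange felt block from its blue mat, press it lightly on the bare metal ledge along the front of the red optics case, wipe the whole ledge in one unbroken stroke from the left-hand end to the right-hand end (left as the robot sees it), and stand the block back on the mat. Then take the lid by its yellow bar, pull it free of its sticky seal without letting it fly wide open, and keep holding it by the bar with its front edge about 25 mm above the case's rim: the job finishes while you are holding the lid there. Leave everything else on the bench where it is.

Things in the scene. Friction and masses are not known exactly. Their poses are not given: they have to be found in the camera images.
- case: Red optics case fixed to the bench, body 170 (x) x 220 (y) x 76 mm tall, with a black lid 10 mm thick (its top 86 mm above the bench). Origin: middle of the underside of the body, at bench height. Its -x side is the front, towards the robot; +y is the robot's left. The lid's hinge lies along y at x = +85 mm, z = 76 mm. The lid's yellow bar, closed, lies at x = -35, z = 128 mm.
- ledge_mid (a point): Middle of the top face of the bare metal ledge along the front of the case, 112 mm in front of the case's origin and 70 mm above the bench; axes as the case. The ledge is 240 mm long (y) and 50 mm wide (x), flat and fixed. The lid starts 27 mm behind this point and its top is 16 mm above the ledge.
- lid (a joint): Opening angle of the lid, rad, 0 = shut. It turns about the hinge along the case's y axis at its back and lifts at the front; the front edge is 172 mm from the hinge (0.145 rad = 25 mm open). A sticky seal holds it: it takes about 15 N (14 to 17) upwards at the bar to start it, and the pull fades over the first 0.04 rad, after which only the lid's weight is left (2 to 3.5 N at the bar). Let go, it falls shut and sticks again.
- lid_bar (a point): Centre of the yellow round bar on the lid: 14 mm thick, along the case's y axis, 87 mm free between its two posts, 42 mm above the lid's top, 120 mm from the hinge in plan. This point moves with the lid. It can be pinched from above, fingers in front and behind, and can turn between the fingers.
- lid_edge (a point): Middle of the lower front edge of the lid (moves with the lid); 76 mm above the bench when shut.
- wiper_grip (a point): Grip centre of the felt block, 55 mm above its sole; axes z up, x across the block, y along it. Orange grip 24 (x) x 50 (y) x 50 mm tall, its top 78 mm above the sole, on a grey plate 40 x 64 mm and a grey felt foot 36 x 60 mm. About 0.12 kg. The foot is sprung: it gives 1 mm per newton, up to 8 mm; a light press is 3 to 7 N (it sinks about 1 mm under the block's own weight). Grip the block at this height or above to stay clear of the lid while wiping.
- wiper_sole (a point): Middle of the felt sole, the underside of the block's sprung foot; on the mat at the start.
- mat_mid (a point): Middle of the top of the fixed blue mat the block stands on, 130 x 130 mm, 3 mm thick. It lies to the left or to the right of the case.
- lens_mount: Bystander, leave alone: black round lens mount, 44 mm wide, in the red tray. Origin: middle of its underside.
- post: Bystander, leave alone: steel post, 25 mm across, 45 mm tall, in the red tray. Origin: middle of its underside.
- meter: Bystander, leave alone: red hand-held meter lying flat, 150 x 80 x 32 mm. Origin: middle of its underside.
- solvent: Bystander, leave alone: closed amber bottle, 56 mm across, 120 mm tall. Origin: middle of its underside.
- spool: Bystander, leave alone: black and yellow spool, 90 mm across, 35 mm tall. Origin: middle of its underside.
- slide_cases: Bystander, leave alone: stack of clear flat cases, 100 x 100 x 52 mm. Origin: middle of its underside.
- driver: Bystander, leave alone: small yellow-handled screwdriver lying in front of the robot, 160 mm long. Origin: near the middle of its length, on the bench.
Not all that is in view belongs to the job. What is meant by the part that bears mat_mid is not pink, and is the larger of those in its own colour.

How it is judged:
By the outcome, as a careful person would: the job done as asked, in the order asked, and still so for the second after the job is handed in, while the arm keeps its last pose, push and grip.
It also fails if it takes over 72 s, if anything falls off the work surface, if the arm or the gripper's body presses on something with over 40 N, if the wrist force passes 120 N, or if a joint passes its speed limit or range.

## Robot

A 6-joint arm with a two-finger parallel gripper is mounted at the origin on the work surface. World frame = base frame: x ahead of the robot, y to its left, z up, the work surface at z = 0. Lengths are in m, angles in rad, forces in N, time in s.
With the tool pointing down it reaches from about 0.225 to 0.875 m from the base axis. Payload 3.4 kg.
Tool frame: the origin (TCP) lies where the fingers leave the gripper's body, on its centre line; the fingertips stand 73 mm ahead of it and the grasp point (between the pads) lies 54 mm ahead of it (manip.grip_point_offset is the distance from the TCP to the grasp point, in m); z points along the fingers, y is the line along which they close (so a half turn about z gives the same grasp; the last joint's range is limited). The gripper opens to 85 mm and grips with 20 to 120 N. Pads are 22 mm wide; open, the fingers measure 114 mm over their backs; the gripper's body (76 mm by 85 mm) begins 54 mm behind the grasp point. The pads swing forward as they close: fully open they stand 13 mm farther back than shut.
Start: joints at [-1.351, 0.276, 1.505, -0, 1.361, -0.121], TCP at [0.192, -0.542, 0.304] pointing down, gripper open.
Joint ranges: [-2.89, 2.89], [-0.75, 2.08], [0.22, 2.7], [-1.18, 4.32], [0.11, 2.71], [-2.7, 2.7]. Speed limits (rad/s): [2.57, 2.57, 3.14, 3.14, 3.14, 3.14].

## Interface

Orientations are given as a unit quaternion [w, x, y, z].
In Python, from rig import sensors, cams, manip, spotter gives the robot as it stands.
- The arm moves only by the tool drive_tool, never from a script. Its argument "targets" is a list of rows, each a list of 4 numbers: the shift along the world's x, y, z in m, then the turn about the world's z in degrees. In form: [[dx, dy, dz, spin], ...]. A call has exactly 5 rows; each row shifts and turns the commanded pose from where the row before left it; what a row does not reach is not made up. A row lasts 1/8 s, in which the tool goes at most 62.5 mm and 10.7 degrees, less where a joint would pass 70% of its speed; a pose out of reach is approached as far as the arm can. A call is refused whole if a number of a shift passes 0.0625 or a number of a turn 10.7, either way. A call with a gripper value outside its range is refused whole. "jaw" is the finger opening in m, from 0 to 0.0854, set as the call begins (left out, the last holds). The fingers move at their own pace and stop on an object; "force" is the grip in N (left out, the last holds). Time passes only in rows, so rows that do not move let the fingers close, or fill a call up. It gives the time, the measured TCP pose, the force and the opening at its end, in the units of the state.
- sensors.get_state(): the state, without advancing time (a new reading comes with each control period).
- cams.get_image(name): name is "scene" or "top" or "wrist"; returns a dict with "color" (384x512x3 uint8, red, green, blue), "intrinsics" (3x3 intrinsics, pixels), "D" ([k1, k2, p1, p2, k3] as OpenCV has them; the pictures are not rectified), "R" (3x3) and "t" (3): a world point X has camera coordinates R X + t. Camera axes: x right, y down, z forward; pixel columns grow to the right and rows downward; lengths in m; the calibration is good to about 2 mm. A picture is of the moment at which its call begins. There is no depth.
- manip.sign_off(): hands the job in, once; it reports no verdict.
Trained networks look in the newest picture that a camera, given by its name, has taken for a name from the list of things; names that differ only in an ending like _2 or _b are one class to them, and where a whole thing is asked for, a point or a joint stands for the part that bears it (a point fixed in the world has none). Each returns a list of dicts, best first, with "score" (0 to 1); they miss things now and then, are a little off and sometimes report something else, mostly with a low value. They report only what shows in the picture. A call takes as long as a camera call. They do not tell look-alikes from the thing itself.
- spotter.find_in(query, camera): "point" ([x, y, z] in m, in world coordinates, good to about 4 mm: the middle of the surface that is visible of it).
- spotter.landmark_of(query, camera): "point" ([x, y, z] in m, in world coordinates, good to about 4 mm: a listed point, or the origin of a listed thing).
The state is a dict: "clock": time; "qpos": joint angles; "qd": joint speeds; "effort": joint torques, N m; "position": TCP position; "ee_rot": TCP orientation; "contact_force": force on the tool from outside, world axes, zero at the start; "moment": the same for the moment, N m; "width": finger opening in m.
Only numpy, scipy, OpenCV 4.12 (cv2) and the standard library are available. Lean on these libraries where they do the work, as an engineer would, in place of code of your own. Each camera call takes 0.05 s, during which the arm holds its last target. There are 200 camera calls.

## Working session

There is one attempt and no reset: what is moved stays moved. The work goes in short steps, Python scripts to look and compute and a tool call to move; the robot and the scene stay as the last step left them, time stands still between calls to the robot, and variables do not carry over. Pictures are saved under pics/ and viewed, on a budget of 10 in all, crops included, one or two more only if the job needs it, and the job is handed in when it is done.

Besides the shell and the picture viewer there is one more tool, called after "Request:" by a JSON object that holds its "op" and its "data". drive_tool: Moves the arm, as the interface text tells. Its arguments: {"type":"object","properties":{"targets":{"type":"array","items":{"type":"array","items":{"type":"number"}}},"jaw":{"type":"number"},"force":{"type":"number"}},"required":["targets"]}

```bash
mkdir -p pics
cat > h.py <<'E'
from rig import sensors,cams,manip,spotter
import numpy as np,cv2
def snap(c,n):
    im=cams.get_image(c); cv2.imwrite(f'pics/{n}.png',cv2.cvtColor(im['color'],cv2.COLOR_RGB2BGR)); return im
def proj(im,P):
    r,_=cv2.Rodrigues(np.array(im['R'])); p,_=cv2.projectPoints(np.array(P,float).reshape(-1,3),r,np.array(im['t'],float),np.array(im['intrinsics'],float),np.array(im['D'],float)); return p.reshape(-1,2)
def unproj(im,uv,z):
    p=cv2.undistortPoints(np.array(uv,float).reshape(-1,1,2),np.array(im['intrinsics'],float),np.array(im['D'],float)).reshape(-1,2)
    R=np.array(im['R']);t=np.array(im['t']);C=-R.T@t;o=[]
    for q in p:
        d=R.T@np.array([q[0],q[1],1]);o.append(C+d*(z-C[2])/d[2])
    return np.array(o)
E
python3 - <<'E'
from h import *
s=sensors.get_state();print({k:np.round(v,3).tolist() for k,v in s.items()},manip.grip_point_offset)
for c in('scene','top'):
    im=snap(c,c+'0')
    for q in('case','ledge_mid','lid_bar','lid_edge','wiper_grip','wiper_sole','mat_mid'):
        for r in spotter.landmark_of(q,c)[:4]: print(c,q,np.round(r['point'],3),round(r['score'],2),proj(im,r['point']).round()[0])
    for r in spotter.find_in('mat_mid',c)+spotter.find_in('wiper_grip',c):print('find',np.round(r['point'],3),round(r['score'],2))
E
```

```text
{'clock': 0.0, 'qpos': [-1.351, 0.277, 1.506, 0.0, 1.361, -0.121], 'qd': [-0.0, -0.002, 0.0, 0.0, -0.0, -0.001], 'effort': [-0.001, -41.678, -24.581, -0.0, 0.011, -0.0], 'position': [0.192, -0.542, 0.303], 'ee_rot': [-0.001, 0.986, 0.17, -0.0], 'contact_force': [0.562, -0.435, -0.059], 'moment': [-0.046, 0.002, -0.017], 'width': 0.085} 0.0539
scene case [ 0.6   -0.032  0.002] 0.95 [280. 246.]
scene ledge_mid [ 0.492 -0.022  0.076] 0.87 [249. 213.]
scene lid_bar [ 0.568 -0.024  0.129] 0.95 [272. 209.]
scene lid_bar [ 0.599 -0.028  0.004] 0.27 [280. 244.]
scene lid_edge [ 0.513 -0.026  0.075] 0.68 [254. 217.]
scene wiper_grip [0.491 0.316 0.058] 0.62 [298. 157.]
scene wiper_sole [0.489 0.321 0.001] 0.56 [297. 168.]
scene mat_mid [0.274 0.272 0.002] 0.79 [239. 158.]
scene mat_mid [0.38  0.529 0.002] 0.7 [294. 132.]
scene mat_mid [0.474 0.301 0.002] 0.65 [291. 170.]
scene mat_mid [ 0.514 -0.025  0.073] 0.21 [255. 217.]
find [0.47  0.281 0.002] 0.92
find [0.275 0.266 0.002] 0.86
find [0.38  0.526 0.002] 0.57
find [0.496 0.298 0.042] 0.68
top ledge_mid [ 0.493 -0.022  0.07 ] 0.87 [262. 182.]
top ledge_mid [0.489 0.321 0.058] 0.42 [159. 185.]
top lid_bar [ 0.574 -0.025  0.129] 0.85 [263. 154.]
top lid_edge [ 0.694 -0.274  0.003] 0.31 [330. 128.]
top lid_edge [ 0.599 -0.489 -0.003] 0.28 [391. 154.]
top wiper_grip [0.485 0.32  0.059] 0.71 [159. 186.]
top mat_mid [0.472 0.303 0.004] 0.89 [167. 192.]
top mat_mid [0.374 0.526 0.003] 0.79 [103. 221.]
top mat_mid [0.276 0.271 0.004] 0.61 [176. 249.]
find [0.456 0.291 0.001] 0.95
find [0.374 0.524 0.002] 0.59
find [0.281 0.27  0.001] 0.57
find [0.688 0.246 0.079] 0.56
find [0.478 0.315 0.064] 0.66
```

Run:
```python
import cv2
a=cv2.imread('pics/scene0.png');b=cv2.imread('pics/top0.png')
cv2.imwrite('pics/both.png',cv2.resize(a,(800,600)))
cv2.imwrite('pics/topc.png',cv2.resize(b[90:290,70:336],(798,600),interpolation=cv2.INTER_CUBIC))
```

```text
(no output)
```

View pics/both.png

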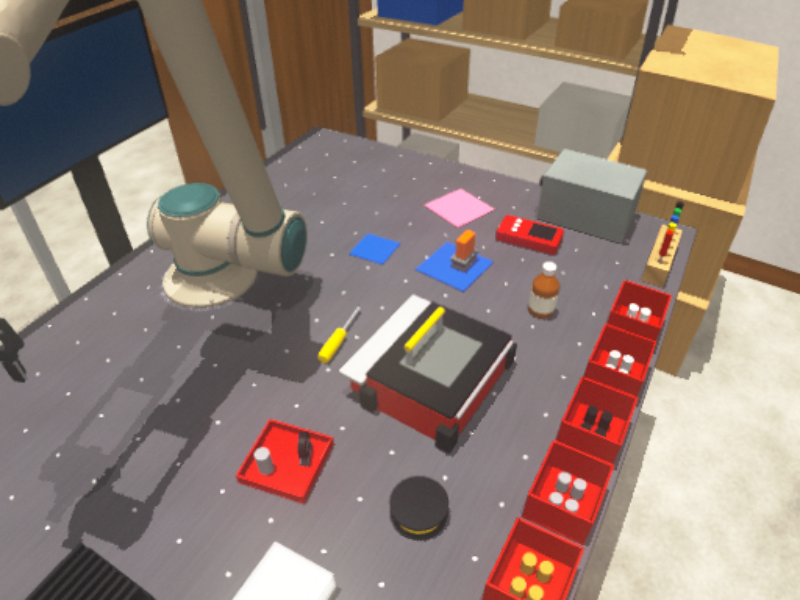

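View pics/topc.png

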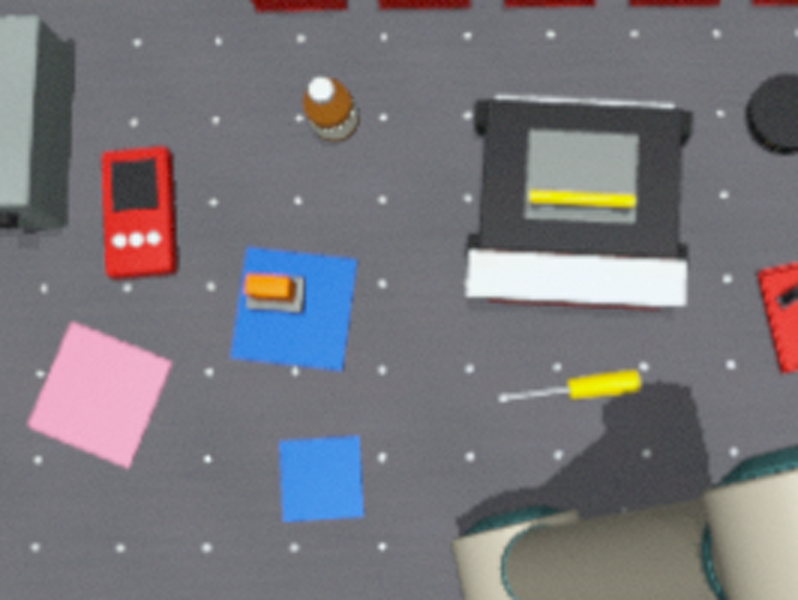

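The top view shows three mats. Big blue is at crop (295,308), which is top px (168,193), with the orange block on it. Small blue is at (321,478) and pink at (100,394). The mat meant is the big blue one: not pink, and larger than the other blue. This enlarged crop confirms it.

Run:
```python
from h import *
im=cams.get_image('top')
f=lambda L,z:unproj(im,[(70+u/3-1/3,90+v/3-1/3) for u,v in L],z)
def ang(d):return np.degrees(np.arctan2(d[1],d[0]))
for n,L,z in(('ledge',[(468,251),(686,260),(685,305),(466,297)],.07),('mat',[(246,248),(357,259),(343,370),(231,358)],.003),('grip',[(247,274),(291,276),(291,299),(246,298)],.081),('bar',[(529,197),(635,200)],.133)):
    P=f(L,z)[:,:2];print(n,P.round(3).tolist(),'mid',P.mean(0).round(4),'yaw of left-right edge',ang(P[0]-P[1])-90)
# refined by colour
hsv=cv2.cvtColor(im['color'],cv2.COLOR_RGB2HSV)
for n,lo,hi,z,box in(('mat',(100,120,80),(125,255,255),.003,(140,200,165,220)),('grip',(5,150,120),(18,255,255),.081,(140,180,175,200)),('bar',(22,150,120),(35,255,255),.133,(240,290,145,165))):
    m=cv2.inRange(hsv,lo,hi);k=np.zeros_like(m);x0,x1,y0,y1=box;k[y0:y1,x0:x1]=m[y0:y1,x0:x1]
    r=cv2.minAreaRect(cv2.findNonZero(k));P=unproj(im,cv2.boxPoints(r),z)[:,:2]
    print(n,P.mean(0).round(4),[(round(float(np.linalg.norm(P[(i+1)%4]-P[i])),3),round(float(ang(P[(i+1)%4]-P[i])),1)) for i in(0,1)])
for q in('case','ledge_mid','lid_bar','wiper_grip','wiper_sole','mat_mid'):
    for r in spotter.landmark_of(q,'top')[:1]: print(q,np.round(r['point'],3),round(r['score'],2))
```

```text
ledge [[0.523, 0.097], [0.509, -0.144], [0.459, -0.141], [0.471, 0.1]] mid [ 0.4905 -0.0222] yaw of left-right edge -3.230575713638217
mat [[0.543, 0.359], [0.528, 0.229], [0.399, 0.244], [0.415, 0.374]] mid [0.4714 0.3012] yaw of left-right edge -6.608628312407134
grip [[0.499, 0.34], [0.496, 0.291], [0.47, 0.291], [0.472, 0.341]] mid [0.4842 0.3158] yaw of left-right edge -3.485414816836794
bar [[0.568, 0.029], [0.563, -0.084]] mid [ 0.5659 -0.0276] yaw of left-right edge -2.4390244112257022
mat [0.4719 0.3016] [(0.132, -6.0), (0.133, -98.1)]
grip [0.4833 0.3149] [(0.05, -90.9), (0.023, -179.2)]
bar [ 0.5654 -0.0286] [(0.109, -90.8), (0.013, 178.3)]
case [ 0.6   -0.032  0.002] 0.9
ledge_mid [ 0.49  -0.025  0.064] 0.63
lid_bar [ 0.571 -0.026  0.124] 0.84
wiper_grip [0.486 0.32  0.061] 0.8
mat_mid [0.281 0.27  0.001] 0.83
```

Request:
{"op": "drive_tool", "data": {"targets": [[0.0147, 0.0428, 0, 3.4], [0.0147, 0.0428, 0, 3.4], [0.0147, 0.0428, 0, 3.4], [0.0147, 0.0428, 0, 3.4], [0.0147, 0.0428, 0, 3.4]], "jaw": 0.0854, "force": 40}}

```text
clock: 1.98
position: [0.266, -0.3266, 0.3041]
ee_rot: [0.0, 0.949, 0.314, 0.0]
contact_force: [-0.4, 0.0, 0.4]
width: 0.0856
```

Request:
{"op": "drive_tool", "data": {"targets": [[0.0147, 0.0428, 0, 3.4], [0.0147, 0.0428, 0, 3.4], [0.0147, 0.0428, 0, 3.4], [0.0147, 0.0428, 0, 3.4], [0.0147, 0.0428, 0, 3.4]]}}

```text
clock: 2.6
position: [0.3395, -0.1126, 0.3042]
ee_rot: [0.001, 0.893, 0.451, 0.0]
contact_force: [0.5, -0.0, -0.7]
width: 0.0855
```

Request:
{"op": "drive_tool", "data": {"targets": [[0.0147, 0.0428, 0, 3.4], [0.0147, 0.0428, 0, 3.4], [0.0147, 0.0428, 0, 3.4], [0.0147, 0.0428, 0, 3.4], [0.0147, 0.0428, 0, 3.4]]}}

```text
clock: 3.22
position: [0.413, 0.1016, 0.3042]
ee_rot: [0.0, 0.816, 0.578, 0.0]
contact_force: [1.1, -0.4, -0.3]
width: 0.0854
```

Request:
{"op": "drive_tool", "data": {"targets": [[0.0147, 0.0428, 0, 3.4], [0.0147, 0.0428, 0, 3.4], [0.0147, 0.0428, 0, 3.4], [0.0147, 0.0428, 0, 3.4], [0, 0, 0, 0]]}}

```text
clock: 3.85
position: [0.4723, 0.2738, 0.3035]
ee_rot: [-0.0, 0.741, 0.671, 0.0]
contact_force: [-1.4, 0.2, -0.1]
width: 0.0853
```

```bash
cat >> h.py <<'E'
def st():
    from scipy.spatial.transform import Rotation as Ro
    s=sensors.get_state();q=s['ee_rot'];R=Ro.from_quat([q[1],q[2],q[3],q[0]]).as_matrix()
    print('t',round(float(s['clock']),2),'pos',np.round(s['position'],4),'closeyaw',round(float(np.degrees(np.arctan2(R[1,1],R[0,1]))),2),'tilt',R[:,2].round(3),'F',np.round(s['contact_force'],2),'w',round(float(s['width']),4),'q6',round(float(s['qpos'][5]),2))
E
python3 - <<'E'
from h import *
st();im=snap('wrist','w1');print(proj(im,[[.484,.316,.081],[.4715,.3014,.003]]).round())
for q in('wiper_grip','wiper_sole','mat_mid'):
    for r in spotter.landmark_of(q,'wrist')[:2]: print(q,np.round(r['point'],3),round(r['score'],2))
E
```

```text
t 3.85 pos [0.4723 0.2738 0.3035] closeyaw -5.69 tilt [ 0.     0.001 -1.   ] F [-1.41  0.16 -0.14] w 0.0853 q6 0.5
[[267. 132.]
 [256. 138.]]
wiper_grip [0.486 0.316 0.06 ] 0.87
wiper_sole [ 0.603 -0.029  0.002] 0.19
mat_mid [ 0.279  0.271 -0.002] 0.72
mat_mid [0.473 0.298 0.003] 0.65
```

View pics/w1.png

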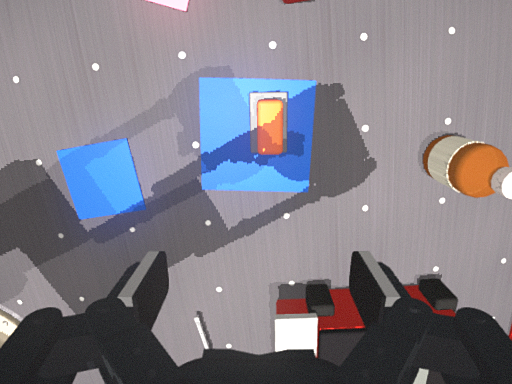

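The wrist view shows the orange grip top at (258–284, 98–155) on the big blue mat, with nothing beside it. I'll refine its centre and yaw from this picture.

Run:
```python
from h import *
im=cams.get_image('wrist')
hsv=cv2.cvtColor(im['color'],cv2.COLOR_RGB2HSV)
for n,lo,hi,z,b in(('grip',(3,150,100),(20,255,255),.081,(80,170,240,300)),('mat',(100,120,60),(125,255,255),.003,(60,210,190,330))):
    m=cv2.inRange(hsv,lo,hi);k=np.zeros_like(m);k[b[0]:b[1],b[2]:b[3]]=m[b[0]:b[1],b[2]:b[3]]
    r=cv2.minAreaRect(cv2.findNonZero(k));bp=cv2.boxPoints(r);P=unproj(im,bp,z)[:,:2];print(n,bp.round().tolist(),P.mean(0).round(4))
    for i in(0,1):d=P[i+1]-P[i];print(np.linalg.norm(d).round(4),np.degrees(np.arctan2(d[1],d[0])).round(1))
```

```text
grip [[259.0, 95.0], [283.0, 95.0], [283.0, 148.0], [259.0, 148.0]] [0.4868 0.3209]
0.0212 -5.8
0.0473 -94.7
mat [[198.0, 186.0], [200.0, 73.0], [316.0, 75.0], [314.0, 188.0]] [0.4717 0.3024]
0.1303 79.9
0.1284 -7.1
```

Request:
{"op": "drive_tool", "data": {"targets": [[0.0137, 0.044, 0, 1.5], [0, 0, -0.05, 0], [0, 0, -0.05, 0], [0, 0, -0.045, 0], [0, 0, -0.0415, 0]]}}

```text
clock: 4.72
position: [0.485, 0.314, 0.1164]
ee_rot: [0.0, 0.734, 0.679, 0.0]
contact_force: [-0.2, 0.3, -0.0]
width: 0.0856
```

Request:
{"op": "drive_tool", "data": {"targets": [[0, 0, 0, 0], [0, 0, 0, 0], [0, 0, 0, 0], [0, 0, 0, 0], [0, 0, 0, 0]]}}

```text
clock: 5.35
position: [0.4854, 0.3154, 0.1183]
ee_rot: [0.0, 0.734, 0.68, 0.001]
contact_force: [0.3, 0.6, 0.9]
width: 0.0852
```

Request:
{"op": "drive_tool", "data": {"targets": [[0, 0, 0, 0], [0, 0, 0, 0], [0, 0, 0, 0], [0, 0, 0, 0], [0, 0, 0, 0]], "jaw": 0.01, "force": 40}}

```text
clock: 5.98
position: [0.4853, 0.3153, 0.1174]
ee_rot: [0.0, 0.734, 0.68, 0.0]
contact_force: [0.2, -0.4, 0.1]
width: 0.0239
```

Request:
{"op": "drive_tool", "data": {"targets": [[0, 0, 0, 0], [0, 0, 0, 0], [0, 0, 0, 0], [0, 0, 0, 0], [0, 0, 0, 0]]}}

```text
clock: 6.6
position: [0.4852, 0.3153, 0.1175]
ee_rot: [0.0, 0.734, 0.68, 0.0]
contact_force: [0.5, 0.3, -0.5]
width: 0.0237
```

Run:
```python
from h import *
st()
```

```text
t 6.6 pos [0.4852 0.3153 0.1175] closeyaw -4.37 tilt [ 0.  0. -1.] F [ 0.53  0.26 -0.53] w 0.0237 q6 0.53
```

Request:
{"op": "drive_tool", "data": {"targets": [[0, 0, 0.02, 0], [0, 0, 0.04, 0], [0, 0, 0.04, 0], [0, 0, 0.02, 0], [0, 0, 0, 0]]}}

```text
clock: 7.22
position: [0.4856, 0.3155, 0.2388]
ee_rot: [0.0, 0.734, 0.68, 0.001]
contact_force: [1.2, -0.6, -2.3]
width: 0.0237
```

Request:
{"op": "drive_tool", "data": {"targets": [[0.002, -0.03, 0, 0.3], [0.002, -0.05, 0, 0.3], [0.002, -0.05, 0, 0.3], [0.002, -0.05, 0, 0.3], [0.003, -0.054, 0, 0]]}}

```text
clock: 7.85
position: [0.4951, 0.0798, 0.2357]
ee_rot: [-0.001, 0.726, 0.687, -0.001]
contact_force: [0.9, -0.4, -1.3]
width: 0.0234
```

Request:
{"op": "drive_tool", "data": {"targets": [[0, 0, -0.015, 0], [0, 0, -0.015, 0], [0, 0, -0.01, 0], [0, 0, 0, 0], [0, 0, 0, 0]]}}

```text
clock: 8.48
position: [0.4964, 0.082, 0.1975]
ee_rot: [0.0, 0.726, 0.688, 0.0]
contact_force: [0.1, 1.0, -1.7]
width: 0.0232
```

Run:
```python
from h import *
for i in range(5): im=cams.get_image('top'); st()
im=snap('scene','s2');t=snap('top','t2')
a=im['color'][150:270,180:340];b=t['color'][140:220,190:320]
A=cv2.resize(a,(640,480),interpolation=cv2.INTER_CUBIC)[:300+180]
cv2.imwrite('pics/c2.png',cv2.cvtColor(A,cv2.COLOR_RGB2BGR))
```

```text
t 8.53 pos [0.4965 0.0819 0.1978] closeyaw -3.11 tilt [ 0.001  0.    -1.   ] F [ 0.64  0.39 -1.15] w 0.0233 q6 0.08
t 8.57 pos [0.4965 0.0818 0.1979] closeyaw -3.12 tilt [ 0.001  0.    -1.   ] F [ 0.28 -0.27 -1.33] w 0.0236 q6 0.08
t 8.62 pos [0.4965 0.0816 0.198 ] closeyaw -3.13 tilt [ 0.001  0.    -1.   ] F [-0.07 -0.18 -1.49] w 0.0231 q6 0.08
t 8.68 pos [0.4965 0.0815 0.1979] closeyaw -3.14 tilt [ 0.001  0.    -1.   ] F [-0.26 -0.44 -2.18] w 0.0235 q6 0.08
t 8.72 pos [0.4964 0.0814 0.1979] closeyaw -3.16 tilt [ 0.001  0.    -1.   ] F [ 0.26  0.36 -1.29] w 0.0234 q6 0.08
```

View pics/c2.png

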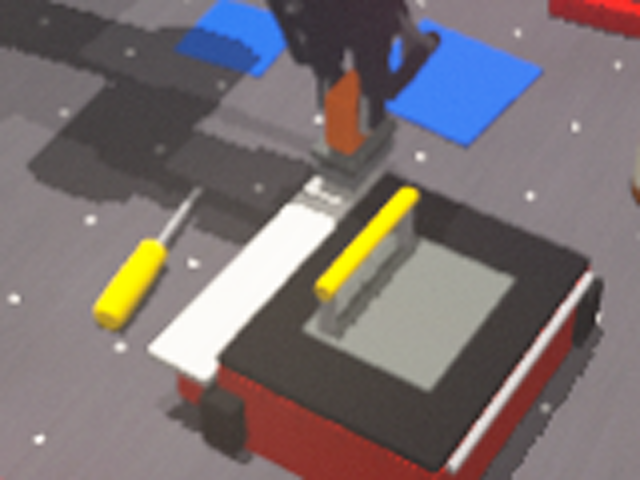

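The crop shows the block hanging over the left end of the ledge at (345,160), clear of the lid. I'll press down now, then check the force.

Request:
{"op": "drive_tool", "data": {"targets": [[0, 0, -0.006, 0], [0, 0, -0.005, 0], [0, 0, -0.004, 0], [0, 0, -0.002, 0], [0, 0, 0, 0]]}}

```text
clock: 9.45
position: [0.4961, 0.0812, 0.1807]
ee_rot: [-0.0, 0.726, 0.687, -0.0]
contact_force: [-1.9, 0.4, 4.0]
width: 0.0235
```

Run:
```python
from h import *
for i in range(8): im=cams.get_image('wrist'); st()
```

```text
t 9.5 pos [0.4961 0.0812 0.1807] closeyaw -3.17 tilt [-0. -0. -1.] F [-1.31 -0.01  4.28] w 0.0231 q6 0.08
t 9.55 pos [0.496  0.0812 0.1807] closeyaw -3.17 tilt [-0. -0. -1.] F [-1.57  0.32  4.07] w 0.0233 q6 0.08
t 9.6 pos [0.496  0.0812 0.1807] closeyaw -3.17 tilt [-0. -0. -1.] F [-1.88 -0.69  4.74] w 0.0234 q6 0.08
t 9.65 pos [0.496  0.0812 0.1807] closeyaw -3.17 tilt [-0. -0. -1.] F [-0.23 -1.11  3.16] w 0.0236 q6 0.08
t 9.7 pos [0.496  0.0812 0.1806] closeyaw -3.17 tilt [-0. -0. -1.] F [-0.95 -0.52  3.33] w 0.0239 q6 0.08
t 9.75 pos [0.496  0.0812 0.1806] closeyaw -3.17 tilt [-0. -0. -1.] F [-2.21  0.12  4.14] w 0.0233 q6 0.08
t 9.8 pos [0.4961 0.0812 0.1806] closeyaw -3.17 tilt [-0. -0. -1.] F [-1.9  -0.05  3.9 ] w 0.0234 q6 0.08
t 9.85 pos [0.4961 0.0812 0.1805] closeyaw -3.17 tilt [-0. -0. -1.] F [-1.37  0.25  3.53] w 0.0236 q6 0.08
```

Normal force is about 5.4 N: 3.9 N read, plus about 1.5 N of hanging weight. Starting the stroke.

Request:
{"op": "drive_tool", "data": {"targets": [[-0.0004, -0.004, 0, 0], [-0.0004, -0.008, 0, 0], [-0.0005, -0.008, 0, 0], [-0.0005, -0.008, 0, 0], [-0.0004, -0.008, 0, 0]]}}

```text
clock: 10.48
position: [0.494, 0.0446, 0.1805]
ee_rot: [-0.0, 0.727, 0.687, 0.0]
contact_force: [-0.3, 2.0, 3.5]
width: 0.0238
```

Request:
{"op": "drive_tool", "data": {"targets": [[-0.0004, -0.008, 0, 0], [-0.0005, -0.008, 0, 0], [-0.0004, -0.008, 0, 0], [-0.0005, -0.008, 0, 0], [-0.0004, -0.008, 0, 0]]}}

```text
clock: 11.1
position: [0.4917, 0.0047, 0.1804]
ee_rot: [-0.0, 0.726, 0.687, -0.0]
contact_force: [0.6, 4.1, 3.7]
width: 0.0231
```

Run:
```python
from h import *
for i in range(5): im=cams.get_image('wrist'); st()
```

```text
t 11.15 pos [0.4916 0.0039 0.1804] closeyaw -3.18 tilt [-0.    -0.001 -1.   ] F [-0.79  0.84  4.45] w 0.0231 q6 -0.08
t 11.2 pos [0.4916 0.004  0.1804] closeyaw -3.19 tilt [-0.    -0.002 -1.   ] F [ 0.21 -0.92  4.62] w 0.0233 q6 -0.08
t 11.25 pos [0.4916 0.0041 0.1804] closeyaw -3.16 tilt [-0.    -0.002 -1.   ] F [ 0.3  -1.11  3.64] w 0.0236 q6 -0.08
t 11.3 pos [0.4917 0.0042 0.1804] closeyaw -3.14 tilt [-0.    -0.002 -1.   ] F [-0.45 -1.87  4.  ] w 0.0232 q6 -0.08
t 11.35 pos [0.4917 0.0043 0.1804] closeyaw -3.13 tilt [-0.    -0.002 -1.   ] F [-0.75 -2.63  3.42] w 0.0238 q6 -0.08
```

Request:
{"op": "drive_tool", "data": {"targets": [[-0.0005, -0.009, 0, 0], [-0.0005, -0.009, 0, 0], [-0.0005, -0.009, 0, 0], [-0.0005, -0.009, 0, 0], [-0.0005, -0.009, 0, 0]]}}

```text
clock: 11.98
position: [0.4892, -0.0404, 0.1804]
ee_rot: [-0.0, 0.727, 0.687, 0.0]
contact_force: [-0.8, 2.5, 4.2]
width: 0.0236
```

Request:
{"op": "drive_tool", "data": {"targets": [[-0.0005, -0.009, 0, 0], [-0.0005, -0.009, 0, 0], [-0.0005, -0.009, 0, 0], [-0.0005, -0.009, 0, 0], [-0.0005, -0.009, 0, 0]]}}

```text
clock: 12.6
position: [0.4867, -0.0853, 0.1804]
ee_rot: [-0.0, 0.726, 0.687, -0.0]
contact_force: [0.1, 2.7, 3.9]
width: 0.0233
```

Request:
{"op": "drive_tool", "data": {"targets": [[-0.0005, -0.009, 0, 0], [-0.0005, -0.009, 0, 0], [-0.0005, -0.009, 0, 0], [-0.0005, -0.009, 0, 0], [-0.0005, -0.008, 0, 0]]}}

```text
clock: 13.22
position: [0.4842, -0.1293, 0.1804]
ee_rot: [-0.0, 0.726, 0.687, -0.0]
contact_force: [-0.1, 3.5, 4.0]
width: 0.0233
```

Run:
```python
from h import *
for i in range(4): im=cams.get_image('wrist'); st()
im=snap('scene','s3');A=cv2.resize(im['color'][150:270,180:340],(640,480),interpolation=cv2.INTER_CUBIC)
cv2.imwrite('pics/c3.png',cv2.cvtColor(A,cv2.COLOR_RGB2BGR))
```

```text
t 13.28 pos [ 0.4842 -0.1302  0.1804] closeyaw -3.18 tilt [-0.    -0.001 -1.   ] F [-0.63  0.96  4.35] w 0.0233 q6 -0.34
t 13.32 pos [ 0.4842 -0.1301  0.1804] closeyaw -3.19 tilt [-0.    -0.002 -1.   ] F [-0.43 -1.6   4.38] w 0.0236 q6 -0.34
t 13.38 pos [ 0.4842 -0.13    0.1805] closeyaw -3.16 tilt [-0.    -0.002 -1.   ] F [-1.22 -0.08  3.36] w 0.0232 q6 -0.34
t 13.43 pos [ 0.4842 -0.1299  0.1805] closeyaw -3.14 tilt [-0.    -0.002 -1.   ] F [-1.02 -1.82  3.89] w 0.0234 q6 -0.34
```

View pics/c3.png

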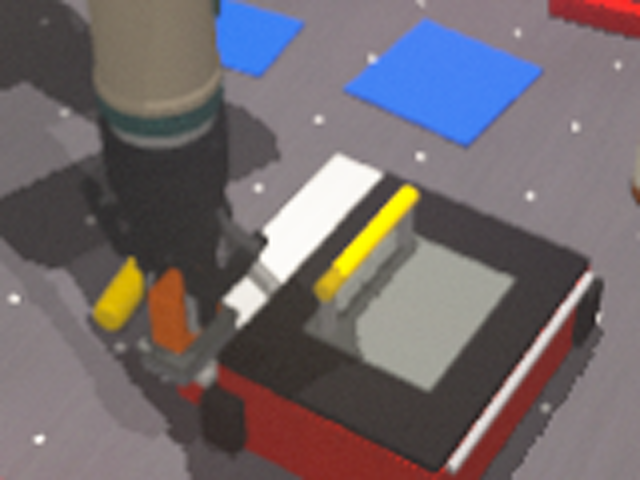

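The block's foot overhangs the right end of the ledge at (185,360), so the whole length has been covered at about 5.4 N. I'll return it to the mat.

Request:
{"op": "drive_tool", "data": {"targets": [[0, 0, 0.03, 0], [0, 0, 0.03, 0], [0, 0.03, 0, 0], [0, 0.05, 0, 0], [-0.001, 0.05, 0, 0]]}}

```text
clock: 14.1
position: [0.4828, 0.0024, 0.2395]
ee_rot: [-0.0, 0.727, 0.687, -0.0]
contact_force: [1.1, 0.5, -1.0]
width: 0.0235
```

Request:
{"op": "drive_tool", "data": {"targets": [[-0.001, 0.056, 0, 0], [-0.001, 0.056, 0, 0], [-0.001, 0.056, 0, -1], [-0.001, 0.056, 0, -1], [-0.001, 0.05, 0, 0]]}}

```text
clock: 14.72
position: [0.4775, 0.2772, 0.2394]
ee_rot: [0.0, 0.738, 0.675, -0.001]
contact_force: [1.1, 0.3, -1.2]
width: 0.0238
```

Request:
{"op": "drive_tool", "data": {"targets": [[0, 0.032, 0, 0], [0, 0, -0.04, 0], [0, 0, -0.04, 0], [0, 0, -0.02, 0], [0, 0, 0, 0]]}}

```text
clock: 15.35
position: [0.4766, 0.3066, 0.1378]
ee_rot: [-0.001, 0.738, 0.675, -0.003]
contact_force: [0.0, -0.4, -1.6]
width: 0.0238
```

Run:
```python
from h import *
st()
```

```text
t 15.35 pos [0.4766 0.3066 0.1378] closeyaw -5.14 tilt [-0.005 -0.003 -1.   ] F [ 0.03 -0.38 -1.64] w 0.0238 q6 0.54
```

Request:
{"op": "drive_tool", "data": {"targets": [[0, 0, 0, 0], [0, 0, -0.011, 0], [0, 0, -0.007, 0], [0, 0, -0.004, 0], [0, 0, 0, 0]]}}

```text
clock: 15.98
position: [0.4781, 0.3071, 0.1182]
ee_rot: [-0.0, 0.738, 0.674, -0.0]
contact_force: [0.5, -1.5, -0.3]
width: 0.0233
```

Request:
{"op": "drive_tool", "data": {"targets": [[0, 0, 0, 0], [0, 0, 0, 0], [0, 0, 0, 0], [0, 0, 0, 0], [0, 0, 0, 0]]}}

```text
clock: 16.6
position: [0.4784, 0.3073, 0.1185]
ee_rot: [0.0, 0.738, 0.674, 0.0]
contact_force: [0.5, 0.1, -1.2]
width: 0.0236
```

Run:
```python
from h import *
st();cams.get_image('wrist');st()
```

```text
t 16.6 pos [0.4784 0.3073 0.1185] closeyaw -5.18 tilt [ 0.  0. -1.] F [ 0.5   0.08 -1.2 ] w 0.0236 q6 0.54
t 16.65 pos [0.4784 0.3073 0.1185] closeyaw -5.18 tilt [ 0.  0. -1.] F [-0.02 -0.57 -0.92] w 0.0235 q6 0.54
```

Request:
{"op": "drive_tool", "data": {"targets": [[0, 0, -0.001, 0], [0, 0, 0, 0], [0, 0, 0, 0], [0, 0, 0, 0], [0, 0, 0, 0]]}}

```text
clock: 17.27
position: [0.4784, 0.3073, 0.1175]
ee_rot: [0.0, 0.738, 0.674, 0.0]
contact_force: [0.5, 1.3, -0.0]
width: 0.0231
```

Request:
{"op": "drive_tool", "data": {"targets": [[0, 0, 0, 0], [0, 0, 0, 0], [0, 0, 0, 0], [0, 0, 0, 0], [0, 0, 0, 0]], "jaw": 0.0854}}

```text
clock: 17.9
position: [0.4783, 0.3072, 0.1174]
ee_rot: [0.0, 0.738, 0.674, -0.0]
contact_force: [-0.5, -0.7, -0.0]
width: 0.0856
```

Request:
{"op": "drive_tool", "data": {"targets": [[0, 0, 0.02, 0], [0, 0, 0.05, 0], [0, 0, 0.055, 0], [0, 0, 0.055, 0], [0, 0, 0, 0]]}}

```text
clock: 18.52
position: [0.4802, 0.3082, 0.3027]
ee_rot: [0.002, 0.738, 0.674, 0.005]
contact_force: [-0.6, -0.5, -0.6]
width: 0.0853
```

Request:
{"op": "drive_tool", "data": {"targets": [[0.014, -0.058, 0, 0.4], [0.014, -0.058, 0, 0.4], [0.014, -0.058, 0, 0.4], [0.014, -0.058, 0, 0.4], [0, 0, 0, 0.4]]}}

```text
clock: 19.15
position: [0.5347, 0.0714, 0.2961]
ee_rot: [-0.0, 0.728, 0.685, -0.001]
contact_force: [0.1, 1.1, -0.3]
width: 0.0856
```

Run:
```python
from h import *
st();im=snap('wrist','w4');t=snap('top','t4')
A=cv2.resize(t['color'][150:230,110:290],(512,228),interpolation=cv2.INTER_CUBIC)
cv2.imwrite('pics/c4.png',cv2.cvtColor(np.vstack([im['color'][:340],A]),cv2.COLOR_RGB2BGR))
print(proj(im,[[.567,-.0265,.128]]))
for c in('wrist','top'):
  for q in('wiper_grip','wiper_sole','mat_mid','lid_bar'):
    for r in spotter.landmark_of(q,c)[:2]: print(c,q,np.round(r['point'],3),round(r['score'],2))
```

```text
t 19.15 pos [0.5347 0.0714 0.2961] closeyaw -3.5 tilt [-0.002 -0.002 -1.   ] F [ 0.13  1.14 -0.27] w 0.0856 q6 0.07
[[302.72441488 297.86541734]]
wrist mat_mid [ 0.369 -0.016 -0.003] 0.36
wrist lid_bar [ 0.569 -0.026  0.126] 0.78
top wiper_grip [0.48  0.312 0.059] 0.56
top mat_mid [0.374 0.524 0.   ] 0.88
top mat_mid [0.471 0.299 0.002] 0.7
top lid_bar [ 0.57  -0.025  0.128] 0.57
```

View pics/c4.png

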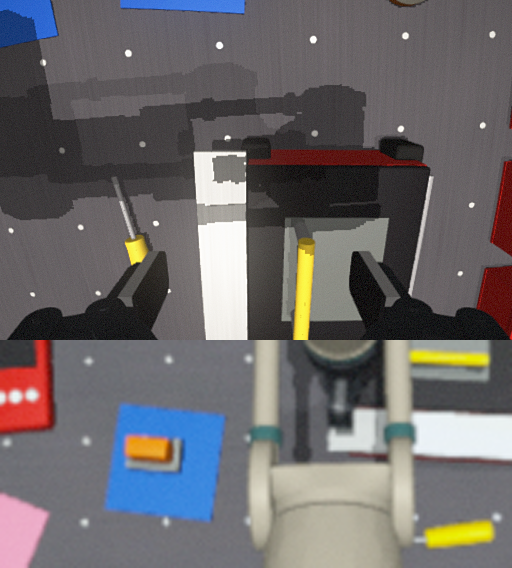

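The block stands upright on the big blue mat at (150,455). The bar is at column 303, as predicted. Moving over it and down.

Request:
{"op": "drive_tool", "data": {"targets": [[0.013, -0.04, 0, 0], [0.013, -0.04, 0, 0.3], [0.0055, -0.0195, 0, 0], [0, 0, 0, 0], [0, 0, 0, 0]]}}

```text
clock: 20.27
position: [0.5653, -0.0231, 0.2974]
ee_rot: [-0.001, 0.724, 0.689, 0.0]
contact_force: [-0.5, 0.4, 0.0]
width: 0.0854
```

Run:
```python
from h import *
cams.get_image('wrist');st()
```

```text
t 20.32 pos [ 0.5653 -0.023   0.2974] closeyaw -2.82 tilt [-0.     0.001 -1.   ] F [ 0.13  0.22 -0.51] w 0.0852 q6 -0.12
```

Request:
{"op": "drive_tool", "data": {"targets": [[0.002, -0.0035, -0.03, 0], [0, 0, -0.03, 0], [0, 0, -0.03, 0], [0, 0, -0.0255, 0], [0, 0, 0, 0]]}}

```text
clock: 20.95
position: [0.5662, -0.0264, 0.1803]
ee_rot: [-0.002, 0.724, 0.69, -0.001]
contact_force: [-0.1, -0.2, 0.7]
width: 0.0857
```

Request:
{"op": "drive_tool", "data": {"targets": [[0, 0, 0, 0], [0, 0, 0, 0], [0, 0, 0, 0], [0, 0, 0, 0], [0, 0, 0, 0]], "jaw": 0.005, "force": 30}}

```text
clock: 21.58
position: [0.5679, -0.0278, 0.1826]
ee_rot: [0.0, 0.725, 0.689, 0.0]
contact_force: [-0.1, 1.2, 3.9]
width: 0.0127
```

Request:
{"op": "drive_tool", "data": {"targets": [[0, 0, 0, 0], [0, 0, 0, 0], [0, 0, 0, 0], [0, 0, 0, 0], [0, 0, 0, 0]]}}

```text
clock: 22.2
position: [0.5679, -0.0278, 0.1825]
ee_rot: [0.0, 0.725, 0.689, 0.0]
contact_force: [-1.2, 0.4, 5.5]
width: 0.013
```

Run:
```python
from h import *
for i in range(3):cams.get_image('wrist');st()
im=snap('scene','s5');A=cv2.resize(im['color'][150:270,180:340],(640,480),interpolation=cv2.INTER_CUBIC)
cv2.imwrite('pics/c5.png',cv2.cvtColor(A,cv2.COLOR_RGB2BGR))
```

```text
t 22.25 pos [ 0.5679 -0.0278  0.1825] closeyaw -2.89 tilt [ 0.001 -0.    -1.   ] F [-0.86  0.94  6.01] w 0.0127 q6 -0.12
t 22.3 pos [ 0.5679 -0.0278  0.1825] closeyaw -2.89 tilt [ 0.001 -0.    -1.   ] F [-2.02  0.06  6.06] w 0.013 q6 -0.12
t 22.35 pos [ 0.5679 -0.0278  0.1825] closeyaw -2.89 tilt [ 0.001 -0.    -1.   ] F [-2.    0.56  5.62] w 0.013 q6 -0.12
```

View pics/c5.png

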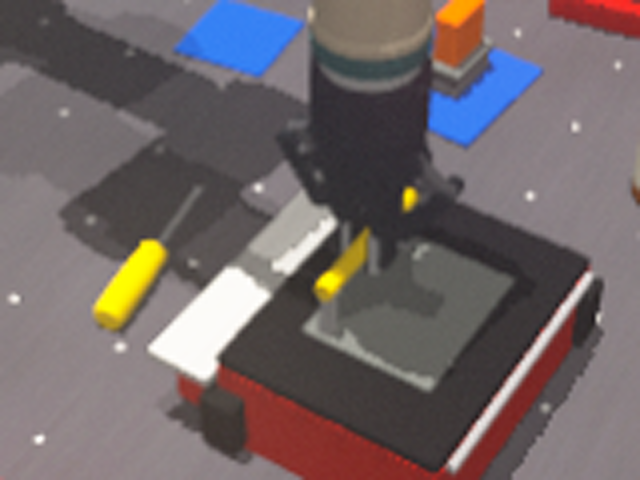

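The fingers pinch the bar mid-span at (370,245), opening 13 mm, and the block stands on its mat. I'll tighten the grip and pull gently.

Request:
{"op": "drive_tool", "data": {"targets": [[0, 0, 0, 0], [0, 0, 0, 0], [0, 0, 0.001, 0], [0.0005, 0, 0.001, 0], [0.0005, 0, 0.001, 0]], "force": 70}}

```text
clock: 23.02
position: [0.5681, -0.0278, 0.183]
ee_rot: [-0.001, 0.725, 0.689, -0.001]
contact_force: [1.8, -2.1, -14.9]
width: 0.0117
```

Run:
```python
from h import *
for i in range(3):cams.get_image('wrist');st()
```

```text
t 23.07 pos [ 0.5681 -0.0278  0.1829] closeyaw -2.88 tilt [-0.003  0.    -1.   ] F [  1.58  -1.31 -13.03] w 0.0119 q6 -0.12
t 23.12 pos [ 0.5681 -0.0278  0.183 ] closeyaw -2.88 tilt [-0.003  0.    -1.   ] F [  2.49  -1.91 -15.58] w 0.0119 q6 -0.12
t 23.18 pos [ 0.5681 -0.0278  0.183 ] closeyaw -2.88 tilt [-0.003  0.    -1.   ] F [  3.06  -0.9  -17.59] w 0.0116 q6 -0.12
```

Request:
{"op": "drive_tool", "data": {"targets": [[0, 0, 0.0005, 0], [0, 0, 0.0005, 0], [0.0003, 0, 0.0005, 0], [0.0003, 0, 0.0005, 0], [0.0003, 0, 0.0005, 0]]}}

```text
clock: 23.8
position: [0.5702, -0.0279, 0.1884]
ee_rot: [0.001, 0.725, 0.689, 0.001]
contact_force: [3.4, -1.7, -8.5]
width: 0.0117
```

Run:
```python
from h import *
for i in range(3):cams.get_image('wrist');st()
```

```text
t 23.85 pos [ 0.5702 -0.0279  0.1884] closeyaw -2.87 tilt [ 0.002 -0.001 -1.   ] F [ 3.29 -2.17 -6.32] w 0.0116 q6 -0.12
t 23.9 pos [ 0.5702 -0.0279  0.1884] closeyaw -2.87 tilt [ 0.002 -0.001 -1.   ] F [ 3.08 -1.78 -5.87] w 0.0117 q6 -0.12
t 23.95 pos [ 0.5702 -0.0279  0.1883] closeyaw -2.87 tilt [ 0.002 -0.    -1.   ] F [ 2.83 -1.57 -7.22] w 0.0113 q6 -0.12
```

Seal broken, with the lid about 6 mm up at the bar. Continuing slowly along the arc.

Request:
{"op": "drive_tool", "data": {"targets": [[0.0011, 0, 0.0022, 0], [0.0012, 0, 0.0022, 0], [0.0013, 0, 0.0022, 0], [0.0014, -0.0002, 0.0021, 0], [0.0014, -0.0003, 0.0021, 0]]}}

```text
clock: 24.58
position: [0.5756, -0.0282, 0.1985]
ee_rot: [-0.0, 0.725, 0.689, -0.0]
contact_force: [0.6, -2.4, -6.5]
width: 0.0114
```

Run:
```python
from h import *
for i in range(4):cams.get_image('wrist');st()
im=snap('scene','s6')
x0,y0=230,170;A=cv2.resize(im['color'][y0:y0+90,x0:x0+120],(800,600),interpolation=cv2.INTER_CUBIC)
# predicted lid front lower edge ends for several angles
a=np.radians(-3.2);o=np.array([.602,-.0285]);ex=np.array([np.cos(a),np.sin(a)]);ey=np.array([-np.sin(a),np.cos(a)])
for th,c in((0,(255,255,255)),(.145,(0,255,0))):
    P=[np.r_[o+ex*(.085-.172*np.cos(th))+ey*y,.076+.172*np.sin(th)] for y in(-.11,.11)]
    p=(proj(im,P)-[x0,y0])*800/120;print(th,p.round())
    cv2.line(A,tuple(map(int,p[0])),tuple(map(int,p[1])),c,1)
cv2.imwrite('pics/c6.png',cv2.cvtColor(A,cv2.COLOR_RGB2BGR))
for c in('scene','top'):
  for q in('lid_edge','lid_bar','wiper_sole','wiper_grip'):
    for r in spotter.landmark_of(q,c)[:1]: print(c,q,np.round(r['point'],3),round(r['score'],2))
```

```text
t 24.62 pos [ 0.5757 -0.0283  0.1987] closeyaw -2.87 tilt [-0.001 -0.    -1.   ] F [-0.19 -2.52 -4.79] w 0.0119 q6 -0.12
t 24.68 pos [ 0.5757 -0.0283  0.1987] closeyaw -2.87 tilt [-0.001 -0.    -1.   ] F [ 0.15 -2.99 -4.1 ] w 0.0116 q6 -0.12
t 24.73 pos [ 0.5756 -0.0283  0.1986] closeyaw -2.87 tilt [-0.001 -0.    -1.   ] F [ 0.74 -2.74 -2.46] w 0.0117 q6 -0.12
t 24.77 pos [ 0.5756 -0.0283  0.1986] closeyaw -2.87 tilt [-0.001 -0.    -1.   ] F [-0.74 -1.89 -2.7 ] w 0.0115 q6 -0.12
0 [[ 20. 472.]
 [301. 161.]]
0.145 [[ 20. 433.]
 [306. 121.]]
scene lid_edge [ 0.515 -0.028  0.098] 0.96
scene lid_bar [ 0.575 -0.025  0.138] 0.77
scene wiper_sole [0.481 0.313 0.003] 0.57
scene wiper_grip [0.482 0.309 0.056] 0.71
top lid_edge [ 0.514 -0.026  0.079] 0.75
top lid_bar [ 0.57  -0.025  0.128] 0.57
top wiper_grip [0.48  0.312 0.059] 0.56
```

View pics/c6.png

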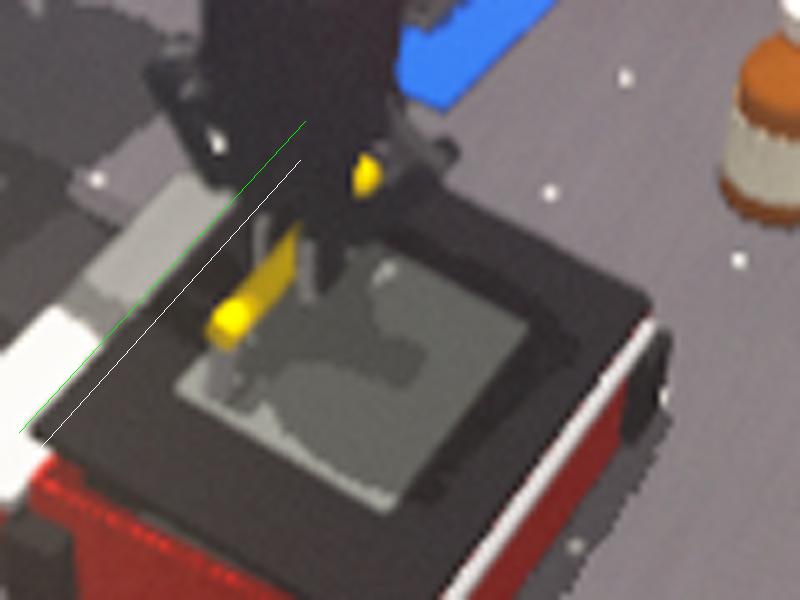

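The lid's front edge lies on the green line drawn for 25 mm; the net gives z = 0.098 against 0.101. TCP rise of about 16 mm implies about 24 mm at the edge. I'll make a small correction and let it settle.

Request:
{"op": "drive_tool", "data": {"targets": [[0.0005, 0, 0.0008, 0], [0, 0, 0, 0], [0, 0, 0, 0], [0, 0, 0, 0], [0, 0, 0, 0]]}}

```text
clock: 25.85
position: [0.5758, -0.0283, 0.1988]
ee_rot: [-0.001, 0.725, 0.689, -0.001]
contact_force: [-4.6, -2.5, -3.2]
width: 0.0118
```

Request:
{"op": "drive_tool", "data": {"targets": [[0, 0, 0, 0], [0, 0, 0, 0], [0, 0, 0, 0], [0, 0, 0, 0], [0, 0, 0, 0]]}}

```text
clock: 26.48
position: [0.5758, -0.0283, 0.1987]
ee_rot: [-0.001, 0.725, 0.689, -0.001]
contact_force: [-4.4, -3.1, -3.0]
width: 0.0117
```

Run:
```python
from h import *
for i in range(3):
    cams.get_image('scene');st()
    for q in('lid_edge','lid_bar','wiper_sole','meter','solvent','driver'):
        for r in spotter.landmark_of(q,'scene')[:1]: print(q,np.round(r['point'],3),round(r['score'],2))
print(manip.sign_off())
```

```text
t 26.52 pos [ 0.5758 -0.0282  0.1987] closeyaw -2.87 tilt [-0.002 -0.    -1.   ] F [-4.5  -3.84 -2.03] w 0.0114 q6 -0.12
lid_edge [ 0.513 -0.024  0.095] 0.94
lid_bar [ 0.472  0.298 -0.   ] 0.68
wiper_sole [ 0.48   0.314 -0.001] 0.63
meter [0.582 0.488 0.001] 0.77
solvent [ 0.698  0.258 -0.002] 0.79
driver [ 0.373 -0.013 -0.002] 0.61
t 26.88 pos [ 0.5759 -0.0283  0.1988] closeyaw -2.87 tilt [-0.002  0.    -1.   ] F [-4.34 -3.04 -3.19] w 0.0118 q6 -0.12
lid_edge [ 0.515 -0.025  0.099] 0.61
lid_bar [ 0.576 -0.025  0.138] 0.59
wiper_sole [0.48  0.314 0.001] 0.4
meter [0.583 0.489 0.   ] 0.87
solvent [ 0.694  0.258 -0.003] 0.64
t 27.23 pos [ 0.5759 -0.0283  0.1988] closeyaw -2.87 tilt [-0.002 -0.    -1.   ] F [-4.2  -2.51 -3.25] w 0.0118 q6 -0.12
lid_edge [ 0.517 -0.023  0.098] 0.71
lid_bar [ 0.573 -0.026  0.137] 0.57
wiper_sole [0.478 0.313 0.002] 0.36
meter [0.582 0.49  0.001] 0.64
solvent [ 0.699  0.259 -0.001] 0.91
driver [0.479 0.308 0.06 ] 0.59
the job is handed in; nothing more can be done
None
```

The job is done and handed in at about 27 s, with the gripper still holding the lid open by its bar.

- **Wipe:** I gripped the block on the large blue mat and pressed it on the ledge at about 5.4 N. It went left to right in one stroke without lifting, with the foot overhanging both ends. I paused about 0.25 s part-way with the press still on, to check the force. The foot is 36 mm wide on a 50 mm ledge, so a strip of about 7 mm along the front and back edges was not wiped.
- **Block:** It stands upright near the middle of the mat; the last checks put it at about (0.48, 0.31).
- **Lid:** I pinched the bar at mid-span and pulled slowly. The seal gave at about 15–17 N, and the bar was only about 6 mm up after that.
- **Final lid height:** Arm travel puts the front edge about 24 mm above the rim. The picture, taken just before the last small correction, matched the line drawn for 25 mm. The last network readings put the edge 19, 23 and 22 mm above the rim, each good to about 4 mm, so they read slightly low.
- **Failed or odd checks:** The last 0.8 mm upward correction barely moved the arm and left a sideways force of about 4 N on the tool. At the end the networks also confused some names: one lid-bar reading landed on the mat, and one driver reading landed on the block.
- **Bystanders:** The meter and the bottle are where they were. The screwdriver looked unmoved in the pictures; I made no separate check of the others.

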